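# Dip the test-oil tank and show the gauge rod for reading

## Robot

A 7-joint arm with a two-finger parallel gripper is mounted at the origin on the work surface. World frame = base frame: x ahead of the robot, y to its left, z up, the work surface at z = 0. Lengths are in m, angles in rad, forces in N, time in s.
With the tool pointing down it reaches from about 0.425 to 0.925 m from the base axis. Payload 6.8 kg.
Tool frame: the origin (TCP) lies at the very end of the fingers, on their centre line; the grasp point (between the pads) lies 19 mm behind it; z points along the fingers, y is the line along which they close (so a half turn about z gives the same grasp; the last joint's range is limited). The gripper opens to 85 mm and grips with 20 to 120 N. Pads are 22 mm wide; open, the fingers measure 114 mm over their backs; the gripper's body (76 mm by 85 mm) begins 54 mm behind the grasp point. The pads swing forward as they close: fully open they stand 13 mm farther back than shut.
Start: joints at [1.118, 0.477, 0.022, 1.555, -0.011, 1.109, -0.083], TCP at [0.228, -0.635, 0.231] pointing down, gripper open.
Joint ranges: [-2.96, 2.96], [-0.34, 2.1], [-1.41, 1.46], [0.24, 2.44], [-1.37, 4.51], [0.17, 1.92], [-2.96, 2.96]. Speed limits (rad/s): [2.39, 2.39, 3.14, 3.14, 3.14, 3.14, 3.14].

## Interface

Orientations are given as a unit quaternion [w, x, y, z].
In Python, from station import bot gives the robot as it stands.
- The arm moves only by the tool jog_arm, never from a script. Its argument "motion" is a list of rows, each a list of 7 numbers: the turn, a rotation vector about the tool's x, y, z in rad, then the shift along the tool's x, y, z in mm, then the finger opening in mm, from 0 to 85.4. A call has 1 to 10 rows; each row is the pose to reach, as a shift and turn from the pose commanded when the call began, along the tool's axes at that moment; what a row does not reach only later rows make up. A row lasts 1/8 s, in which the tool goes at most 62.5 mm and 10.7 degrees, less where a joint would pass 70% of its speed; a pose out of reach is approached as far as the arm can. A call with a gripper value outside its range is refused whole. The fingers move at their own pace and stop on an object; "grip_force" is the grip in N (left out, the last holds). Time passes only in rows, so rows that repeat a pose let the fingers close. It gives the time, the measured TCP pose, the force, the opening and the grip force at its end, in the units of the state.
- bot.get_obs(): the state, without advancing time (a new reading comes with each control period).
- bot.read_camera(name): name is "side" or "top" or "wrist"; returns a dict with "pixels" (384x512x3 uint8, red, green, blue), "camera_matrix" (3x3 intrinsics, pixels), "distortion" ([k1, k2, p1, p2, k3] as OpenCV has them; the pictures are not rectified), "T" (4x4, takes a point from camera to world coordinates); the wrist camera has in their place "tool_from_camera" (4x4, takes a point from camera to tool coordinates, whose origin is the TCP and whose axes are the flange's). Camera axes: x right, y down, z forward; pixel columns grow to the right and rows downward; lengths in m; the calibration is good to about 2 mm. A picture is of the moment at which its call begins: read the wrist's pose just before it. There is no depth.
- bot.hand_in(): hands the job in; it is judged then, once.
Trained networks look in a picture, given as the dict that the camera call returned (one of the last four; its "shot" number tells which), for a name from the list of things; names that differ only in an ending like _2 or _b are one class to them, and where a whole thing is asked for, a point or a joint stands for the part that bears it (a point fixed in the world has none). Each returns a list of dicts, best first, with "score" (0 to 1); they miss things now and then, are a little off and sometimes report something else, mostly with a low value. They report only what shows in the picture. A call takes as long as a camera call. They do not tell look-alikes from the thing itself.
- bot.spot_in(thing, picture): "xy" ([column, row] in pixels, amid what is visible of it).
- bot.tip_of(thing, picture): "xy" ([column, row] in pixels: a listed point, or the origin of a listed thing).
The state is a dict: "t": time; "q": joint angles; "joint_vel": joint speeds; "joint_torque": joint torques, N m; "eef_pos": TCP position; "tool_rot": TCP orientation; "contact_force": force on the tool from outside, world axes, zero at the start; "torque": the same for the moment, N m; "gripper_width": opening from 0.0 (shut) to 1.0 (fully open); "grasp_force": force on a finger pad.
Only numpy, scipy, OpenCV 4.12 (cv2) and the standard library are available. Lean on these libraries where they do the work, as an engineer would, in place of code of your own. Each camera call takes 0.05 s, during which the arm holds its last target. There are 200 camera calls.

## Task

Check the oil level in the green test-oil unit: take the wiped gauge rod (the one with the collar) from the drip tray, slide it into the unit's inclined guide tube until you feel its collar stop firmly on the mouth, keep it there a moment without forcing it, then draw it right out. Finish while still holding the rod in the gripper, still and level, at least 15 cm above the bench and touching nothing else, with its tip over the drip tray; never let the tip point upwards, and leave everything else as it stands.

Things in the scene. Friction and masses are not known exactly. Their poses are not given: they have to be found in the camera images.
- gauge_rod: Loose gauge rod, 60-105 g: round steel shank 6 mm thick with tapered tip, steel collar 26 mm across and 5 mm thick, black square grip 16 x 16 mm behind it (x -5 to -55 mm). Origin: on the axis in the collar's stop face; x axis to the tip, 180 mm off. Starts level in a notch pair of the tray, axis 35 mm above the bench, collar and grip overhanging. Balances about 45 mm from the origin.
- rod_tip (a point): The gauge rod's tip, 180 mm from the collar's stop face.
- rod_grip (a point): Middle of the gauge rod's square grip, 30 mm behind the collar's stop face, the place to grip (16 mm wide, sides level and upright as it lies).
- guide_tube: Steel guide tube fixed to the oil unit: 17 mm outside, 11 mm bore, flared mouth 29 mm outside and 23 mm inside narrowing over 20 mm. Origin: centre of the rim, where the collar stops, 165 mm above the bench. z axis: out of the mouth along the bore, rising 40 degrees from level away from the tank; the rod goes in along -z and all 180 mm of shank fit. It runs 108 mm from rim to tank wall.
- oil_unit: Green bench-top test-oil unit, fixed: tank 260 x 220 mm, lid 125 mm above the bench, on it a grey motor (on the +y half), pump, breather cap and gauge, up to 245 mm high. Origin: centre of its underside, z up. The guide tube stands out of its -y side, the mouth 193 mm from the origin along -y and 20 mm along +x.
- drip_tray: Open steel drip tray, fixed, 130 mm (its x) by 150 mm (its y), 40 mm high. Origin: centre of its underside, z up. Both end walls (x = -65 and +65 mm) have notches 11 mm wide and 8 mm deep at y = -37.5 and +37.5 mm. The two rods lie in them along its x, grips beyond the -x end.
- magnet_rod: Bystander: pick-up magnet lying in the tray's other notch pair: same 6 mm shank, no collar, round black handle 12 mm in diameter and 60 mm long, dark magnet head 9 mm in diameter at the tip. Origin where the handle meets the shank, x axis to the magnet.
- injector: Bystander: loose steel injector 150 mm long with a black head, lying behind.
- nut_dish: Bystander: small steel dish, 76 mm across, 22 mm high.
- oil_bottle: Bystander: grey bottle, 60 mm across, 150 mm high, at the right.
- filter_can: Bystander: white filter cartridge, 72 mm across, 85 mm high, at the right near the robot.
- wrench: Bystander: steel wrench 170 mm long, lying at the right.
- carton: Bystander: small blue carton, 60 x 50 x 85 mm, at the far right.
There are look-alikes about, which are no part of the job. Leave any orange look-alike of the drip_tray alone.

How it is judged:
On the way, in this order (a step that is already met when the one before it is completed fails the run):
1. the gauge rod is home in the guide tube, its collar pressed on the mouth (z of gauge_rod in the frame of guide_tube below 0.003 m and distance between gauge_rod and guide_tube below 0.008 m and angle between the x axis of gauge_rod and the z axis of guide_tube, either way round below 0.08 rad and z of rod_tip in the frame of guide_tube below -0.17 m and contact force between gauge_rod and guide_tube above 1.5 N), for 0.1 s.
2. the rod is drawn right out of the tube (z of rod_tip in the frame of guide_tube above 0.005 m and contact force between gauge_rod and the fingers above 1 N), for 0.1 s.
At the end, for the whole second after the job is handed in: The gauge rod is held in the fingers alone and still, its axis within 10 degrees of level, collar and tip more than 140 mm above the bench, its tip above the drip tray's outline (130 x 150 mm), touching neither unit, tray nor magnet rod (angle between gauge_rod's own x axis and vertical between 1.4 and 1.74 rad and height (world z) of each of rod_tip, gauge_rod above 0.14 m and x of rod_tip in the frame of drip_tray between -0.065 and 0.065 m and y of rod_tip in the frame of drip_tray between -0.075 and 0.075 m and contact force between gauge_rod and the fingers above 1 N and contact force between gauge_rod and oil_unit below 0.1 N and contact force between gauge_rod and drip_tray below 0.1 N and contact force between gauge_rod and magnet_rod below 0.1 N and linear speed of gauge_rod below 0.03 m/s and angular speed of gauge_rod below 0.2 rad/s); the arm keeps its last pose, push and grip.
It fails at once if the rod's tip points upwards, more than 20 degrees above level (oil runs up the rod) (angle between gauge_rod's own x axis and vertical below 1.22 rad).
It fails at once if the rod is forced against the oil unit, over 40 N (contact force between gauge_rod and oil_unit above 40 N).
It fails at once if a bystander is moved more than 40 mm (distance of any of magnet_rod, injector, nut_dish, oil_bottle, filter_can, wrench, carton from where it was at the start of the episode above 0.04 m).
It also fails if it takes over 61 s, if anything falls off the work surface, if the arm or the gripper's body presses on something with over 40 N, if the wrist force passes 120 N, or if a joint passes its speed limit or range.

## Working session

There is one attempt and no reset: what is moved stays moved. The work goes in short steps, Python scripts to look and compute and a tool call to move; the robot and the scene stay as the last step left them, time stands still between calls to the robot, and variables do not carry over. Pictures are saved under pics/ and viewed, at most 11 in all, crops included, and the job is handed in when it is done.

Besides the shell and the picture viewer there is one more tool, called by a JSON object that holds its "method" and its "body". jog_arm: Moves the arm, as the interface text tells. Its arguments: {"type":"object","properties":{"motion":{"type":"array"},"grip_force":{"type":"number"}},"required":["motion"]}

```bash
mkdir -p pics; ls
cat > h.py <<'E'
import numpy as np, cv2, json
from station import bot
from scipy.spatial.transform import Rotation as R
def rot(o): 
    q=o["tool_rot"]; return R.from_quat([q[1],q[2],q[3],q[0]]).as_matrix()
def ray(p,xy,o=None):
    T=np.array(p["T"]) if "T" in p else None
    if T is None:
        W=np.eye(4);W[:3,:3]=rot(o);W[:3,3]=o["eef_pos"];T=W@np.array(p["tool_from_camera"])
    u=cv2.undistortPoints(np.array([[xy]],float),np.array(p["camera_matrix"]),np.array(p["distortion"]))[0,0]
    d=T[:3,:3]@np.array([u[0],u[1],1]); return T[:3,3],d/np.linalg.norm(d)
def atz(p,xy,z,o=None):
    c,d=ray(p,xy,o); return c+d*(z-c[2])/d[2]
def tri(rs):
    A=0;b=0
    for c,d in rs:
        M=np.eye(3)-np.outer(d,d);A=A+M;b=b+M@c
    x=np.linalg.solve(A,b); return x,[float(np.linalg.norm((np.eye(3)-np.outer(d,d))@(x-c)))*1000 for c,d in rs]
def save(p,n): cv2.imwrite("pics/"+n,cv2.cvtColor(p["pixels"],cv2.COLOR_RGB2BGR))
E
python3 - <<'E'
from h import *
np.set_printoptions(precision=4,suppress=True)
P={}
for c in ("side","top"):
    p=bot.read_camera(c);save(p,c+".png");P[c]=p
    print(c,np.array(p["T"]).round(3).tolist(),np.array(p["camera_matrix"]).round(0).tolist())
    for t in ("gauge_rod","rod_tip","rod_grip","guide_tube","oil_unit","drip_tray","magnet_rod"):
        print(t,[(np.round(d["xy"],1).tolist(),round(d["score"],2)) for d in bot.tip_of(t,p)],[(np.round(d["xy"],1).tolist(),round(d["score"],2)) for d in bot.spot_in(t,p)])
a=cv2.imread("pics/top.png");b=cv2.imread("pics/side.png")
print(bot.get_obs())
E
```

```text
pics
side [[-0.768, -0.482, 0.422, -0.119], [-0.64, 0.573, -0.512, 0.636], [0.005, -0.663, -0.749, 1.154], [0.0, 0.0, 0.0, 1.0]] [[492.0, 0.0, 258.0], [0.0, 492.0, 197.0], [0.0, 0.0, 1.0]]
gauge_rod [([290.5, 189.1], 0.75)] [([293.8, 184.2], 0.72)]
rod_tip [([259.0, 224.2], 0.46)] [([295.9, 184.1], 0.68)]
rod_grip [([299.4, 183.7], 0.7)] [([294.2, 187.8], 0.57), ([165.1, 192.5], 0.38)]
guide_tube [] [([172.5, 227.3], 0.71)]
oil_unit [([146.0, 301.7], 0.88), ([258.5, 225.4], 0.25)] [([135.8, 285.8], 0.97)]
drip_tray [([244.1, 383.0], 0.92), ([260.4, 203.3], 0.73), ([376.3, 213.4], 0.65), ([257.3, 224.1], 0.27)] [([372.9, 211.5], 0.84), ([264.7, 202.9], 0.69), ([240.3, 368.6], 0.57)]
magnet_rod [([270.5, 179.1], 0.53)] [([274.2, 176.1], 0.59)]
top [[0.002, -0.997, 0.08, 0.378], [-1.0, -0.001, 0.01, -0.09], [-0.01, -0.08, -0.997, 1.41], [0.0, 0.0, 0.0, 1.0]] [[388.0, 0.0, 259.0], [0.0, 388.0, 200.0], [0.0, 0.0, 1.0]]
gauge_rod [([300.2, 209.2], 0.69)] [([308.1, 208.4], 0.68)]
rod_tip [([305.2, 207.0], 0.63), ([247.0, 213.8], 0.53), ([252.1, 127.7], 0.31)] [([306.2, 209.8], 0.75)]
rod_gr
[... 342 characters left out ...]
], 0.56)] [([324.8, 280.1], 0.8), ([153.3, 285.3], 0.74), ([277.1, 201.0], 0.69)]
magnet_rod [([296.9, 187.2], 0.6)] [([300.2, 188.8], 0.58), ([302.9, 208.6], 0.33)]
{'t': 1.5, 'q': array([ 1.1179,  0.477 ,  0.0224,  1.5554, -0.0115,  1.1093, -0.0831]), 'joint_vel': array([-0.0015, -0.0004, -0.0001,  0.0013,  0.0008, -0.0006,  0.0007]), 'joint_torque': array([  0.0004, -59.6313,   1.6067, -28.1536,   0.0125,   0.0017,
        -0.    ]), 'eef_pos': array([ 0.2281, -0.6353,  0.2313]), 'tool_rot': array([-0.    ,  0.9852,  0.1715, -0.    ]), 'contact_force': array([ 0.1593, -0.5332, -0.5694]), 'torque': array([ 0.0305,  0.0374, -0.0037]), 'grasp_force': 0.0, 'gripper_width': 1.0009848778660548}
```

View pics/top.png

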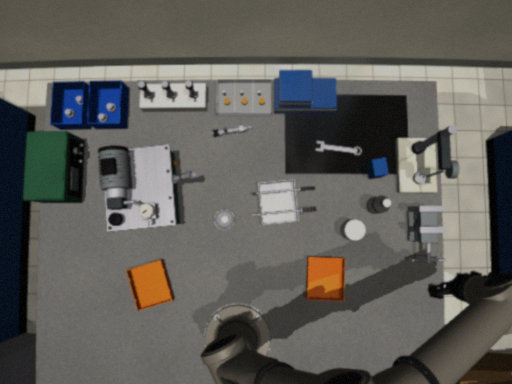

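View pics/side.png

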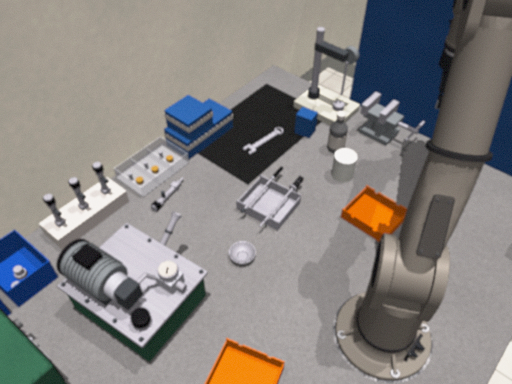

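The top view shows three trays: a steel one at (277,201), and orange ones at (151,284) and (325,278). The steel tray is the one meant. It holds two rods, at rows ~190 and ~210, with grips to the right. The oil unit is at (140,188), with its tube mouth at about (200,177). I'll enlarge the tray and tube.

Run:
```python
from h import *
a=cv2.imread("pics/top.png");b=cv2.imread("pics/side.png")
f=lambda i,x,y,w,h:cv2.resize(i[y:y+h,x:x+w],(400,300),interpolation=cv2.INTER_CUBIC)
cv2.imwrite("pics/c1.png",np.vstack([np.hstack([f(a,245,170,80,60),f(b,230,160,80,60)]),np.hstack([f(a,150,150,80,60),f(b,130,190,80,60)])]))
np.set_printoptions(precision=3,suppress=True)
t=bot.read_camera("top");s=bot.read_camera("side")
for n,z,xy in [("tip",.035,(249,213)),("collar",.035,(302,209)),("grip",.035,(312,209)),("tray",.04,(277,201)),("mouth",.165,(201,177))]: print(n,atz(t,xy,z))
```

```text
tip [ 0.441 -0.041  0.035]
collar [ 0.456 -0.229  0.035]
grip [ 0.456 -0.265  0.035]
tray [ 0.484 -0.141  0.04 ]
mouth [0.552 0.11  0.165]
```

View pics/c1.png

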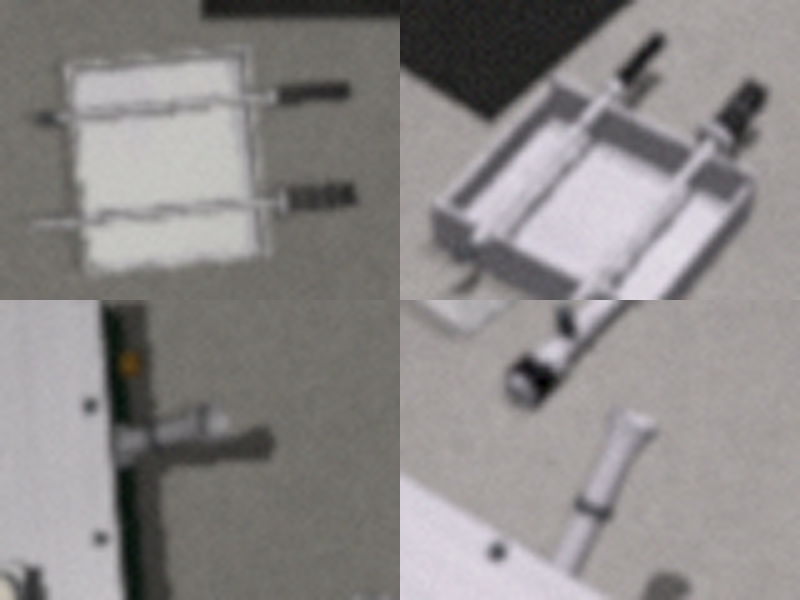

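The gauge rod is the lower one in the steel tray. Its collar is at top px (302,209), its tip at (252,215), and it has the wide square grip. The rod at row 190 has no collar and a dark head, so it is the magnet. The tube mouth is at top (195,174) and side (177,214). Next I'll measure both.

```bash
cat >> h.py <<'E'
np.set_printoptions(precision=4,suppress=True)
def frame(z,x):   # tool rotation with z and approx x
    z=np.array(z,float);z/=np.linalg.norm(z);x=np.array(x,float);x-=z*(x@z);x/=np.linalg.norm(x)
    return np.stack([x,np.cross(z,x),z],1)
def go(pos,Rt,o=None):
    o=o or bot.get_obs();R0=rot(o)
    return np.round(R.from_matrix(R0.T@Rt).as_rotvec(),4),np.round(R0.T@(np.array(pos)-o["eef_pos"])*1000,1)
E
python3 - <<'E'
from h import *
t=bot.read_camera("top");s=bot.read_camera("side")
print("mouth",tri([ray(t,(195,174)),ray(s,(177,214))]),atz(t,(195,174),.165),atz(s,(177,214),.165))
print("tubebase side/top",tri([ray(t,(174,179)),ray(s,(161,234))]))
print("collar",tri([ray(t,(301.5,209.5)),ray(s,(291,188))]), atz(t,(252,215),.035),atz(t,(301.5,209.5),.035))
print("mag",atz(t,(300,189),.035))
print(go([.456,-.24,.27],frame([0,0,-1],[-.08,1,0])))
E
```

```text
mouth (array([0.5663, 0.1344, 0.1535]), [3.693208204565118, 3.693208204565119]) [0.5617 0.1299 0.165 ] [0.5618 0.142  0.165 ]
tubebase side/top (array([0.5508, 0.2047, 0.1507]), [4.492481646999696, 4.4924816469996385])
collar (array([ 0.4568, -0.2262,  0.0315]), [2.974046753661404, 2.974046753661414]) [ 0.4344 -0.0521  0.035 ] [ 0.4541 -0.2275  0.035 ]
mag [ 0.5272 -0.2226  0.035 ]
(array([ 0.    , -0.    , -1.3058]), array([ 348. , -295. ,  -38.7]))
```

{"method": "jog_arm", "body": {"motion": [[0, 0, -1.32, 348, -295, -39, 85], [0, 0, -1.32, 348, -295, -39, 60], [0, 0, -1.32, 348, -295, -39, 50], [0, 0, -1.32, 348, -295, -39, 50], [0, 0, -1.32, 348, -295, -39, 50], [0, 0, -1.32, 348, -295, -39, 50], [0, 0, -1.32, 348, -295, -39, 50], [0, 0, -1.32, 348, -295, -39, 50], [0, 0, -1.32, 348, -295, -39, 50], [0, 0, -1.32, 348, -295, -39, 50]], "grip_force": 80}}

```text
t: 2.95
eef_pos: [0.4549, -0.242, 0.27]
tool_rot: [-0.0, 0.674, 0.738, -0.001]
contact_force: [-0.8, -0.3, -0.1]
gripper_width: 0.588
grasp_force: 0.0
```

Run:
```python
from h import *
o=bot.get_obs();p=bot.read_camera("wrist");save(p,"w1.png")
print(o["t"],o["eef_pos"],rot(o).tolist(),o["q"],np.array(p["tool_from_camera"]))
np.save("o1.npy",o,allow_pickle=True);np.save("p1.npy",p,allow_pickle=True)
for t in ("gauge_rod","rod_tip","rod_grip","drip_tray"):
    for d in bot.tip_of(t,p): print(t,np.round(d["xy"],1),d["score"],atz(p,d["xy"],.035,o))
```

```text
2.95 [ 0.4549 -0.242   0.27  ] [[-0.09015556861573308, 0.9959272347979192, -0.0009573062958292283], [0.9959275576487335, 0.0901550099215422, -0.0006116386802509125], [-0.0005228416609193011, -0.0010085503541323569, -0.9999993547311821]] [ 0.7352  0.2061 -0.422   1.8631  0.0956  1.0926  0.3672] [[ 0.0007 -0.9635 -0.2677  0.0677]
 [ 1.      0.0006  0.0003  0.0003]
 [-0.0002 -0.2677  0.9635 -0.1429]
 [ 0.      0.      0.      1.    ]]
gauge_rod [258.8 143.3] 0.78 [ 0.4539 -0.2194  0.035 ]
rod_tip [314.3 146.7] 0.42 [ 0.5273 -0.2171  0.035 ]
rod_grip [260.8 169.8] 0.96 [ 0.4598 -0.2546  0.035 ]
drip_tray [288.1  84.5] 0.89 [ 0.4837 -0.1425  0.035 ]
drip_tray [ 96.2 187.9] 0.58 [ 0.2327 -0.3007  0.035 ]
```

View pics/w1.png

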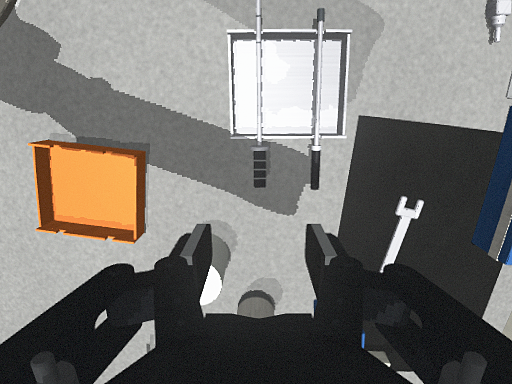

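The wrist view shows the gauge rod running vertically: collar at (259,144), square grip at (260,148–188), and the shank up through (259,10). The magnet rod is to the right at x≈317. The gripper is already lined up.

Run:
```python
from h import *
o=np.load("o1.npy",allow_pickle=True).item();p=np.load("p1.npy",allow_pickle=True).item()
g=p["pixels"].mean(2)
for r in (15,142,146,152,160,168,176,184,187,189): print(r,g[r,248:273].astype(int))
A=atz(p,(260,186.5),.043,o);B=atz(p,(258.5,10),.038,o);C=atz(p,(259.3,142.5),.035,o);G=atz(p,(260,168),.043,o)
print(A,C,G,B,"yaw dir",(B-G)/np.linalg.norm(B-G), np.linalg.norm((A-C)[:2]))
```

```text
15 [160 158 161 165 160 161 159 147 103 128 141 109  77 120 164 160 163 164
 164 166 166 169 172 163 162]
142 [117 117 119 115 115 118 114 117 106 112 153 159 141 111  80  93  86  93
  98  95  95  85 100 117 110]
146 [113 110 102 106 100  96  99 101  93 103 103 102 100 101 103 101 104 100
 101 108 109  94 107 122 117]
152 [114 111 114 114 108  79  46  58  59  58  60  59  57  58  58  54  46  63
  90 102  96  96 106 120 118]
160 [114 116 114 118 111 108 117 115 115 119 116 113 112 116 117 115 117 110
  98  96  95 101 116 121 111]
168 [116 113 109 107 108  85  53  63  64  65  64  64  61  64  63  65  55  65
  83  96  92 105 115 114 114]
176 [111 113 110 113 114  94  30  47  48  44  44  52  42  47  42  48  39  55
  97 124 115 119 120 118 110]
184 [111 115 112 108 115  95  45  50  51  46  50  50  51  45  44  48  38  65
 107 119 107 105 113 112 115]
187 [112 113 112 111 114 121 100  57  65  61  70  69  83  82  83  85  76  93
 120 113 107 111 108 107 110]
189 [114 109 114 111 107 108 110 109 110 112 113 106 106 111 116 114 108 108
 107 112 113 112 109 107 114]
[ 0.4607 -0.2757  0.043 ] [ 0.4545 -0.2183  0.035 ] [ 0.4583 -0.2506  0.043 ] [ 0.439  -0.0612  0.038 ] yaw dir [-0.1014  0.9945 -0.0263] 0.057704532444636955
```

{"method": "jog_arm", "body": {"motion": [[0, 0, -0.01, -8, 2, 60, 50], [0, 0, -0.01, -8, 2, 120, 50], [0, 0, -0.01, -8, 2, 180, 50], [0, 0, -0.01, -8, 2, 220, 50], [0, 0, -0.01, -8, 2, 240, 50], [0, 0, -0.01, -8, 2, 253, 50], [0, 0, -0.01, -8, 2, 253, 50]]}}

```text
t: 4.08
eef_pos: [0.4584, -0.248, 0.0169]
tool_rot: [-0.0, 0.67, 0.743, -0.0]
contact_force: [-0.3, -0.4, 0.1]
gripper_width: 0.585
grasp_force: 0.0
```

Run:
```python
from h import *
o=bot.get_obs();p=bot.read_camera("wrist");save(p,"w2.png")
print(o["eef_pos"],rot(o)[:,0])
for d in bot.tip_of("gauge_rod",p): print(d["xy"],d["score"],atz(p,d["xy"],.035,o))
```

```text
[ 0.4584 -0.248   0.0169] [-0.1033  0.9946  0.0004]
[257.1, 199.1] 0.94 [ 0.4555 -0.2206  0.035 ]
```

View pics/w2.png

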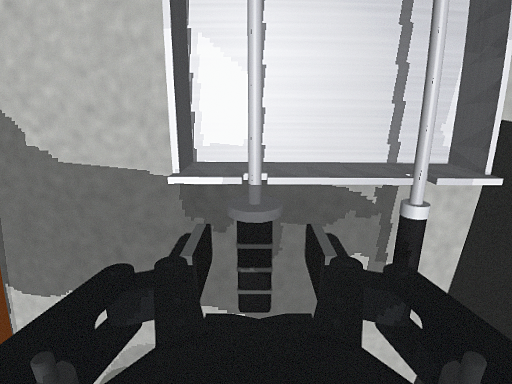

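The grip sits between the pads, centred at (256,265), with the collar at (257,212). I'll close on it.

{"method": "jog_arm", "body": {"motion": [[0, 0, 0, -2, -1, 0, 50], [0, 0, 0, -2, -1, 0, 30], [0, 0, 0, -2, -1, 0, 5], [0, 0, 0, -2, -1, 0, 5], [0, 0, 0, -2, -1, 0, 5], [0, 0, 0, -2, -1, 0, 5], [0, 0, 0, -2, -1, 0, 5], [0, 0, 0, -2, -1, 0, 5]], "grip_force": 80}}

```text
t: 5.18
eef_pos: [0.4582, -0.25, 0.0174]
tool_rot: [0.0, 0.669, 0.743, 0.0]
contact_force: [0.2, -0.6, 4.8]
gripper_width: 0.169
grasp_force: 80.0
```

{"method": "jog_arm", "body": {"motion": [[0, 0, 0, 0, 0, -10, 5], [0, 0, 0, 0, 0, -30, 5], [0, 0, 0, 0, 0, -70, 5], [0, 0, 0, 0, 0, -120, 5], [0, 0, 0, 0, 0, -170, 5], [0, 0, 0, 0, 0, -210, 5], [0, 0, 0, 0, 0, -240, 5], [0, 0, 0, 0, 0, -250, 5], [0, 0, 0, 0, 0, -250, 5]]}}

```text
t: 6.3
eef_pos: [0.4576, -0.2498, 0.2671]
tool_rot: [-0.0, 0.669, 0.743, -0.0]
contact_force: [0.1, 0.6, -1.0]
gripper_width: 0.166
grasp_force: 79.5
```

Run:
```python
from h import *
o=bot.get_obs();P={}
for c in ("wrist","top","side"):
    p=bot.read_camera(c);save(p,"l_%s.png"%c);P[c]=p
    for t in ("gauge_rod","rod_tip","rod_grip"): print(c,t,[(np.round(d["xy"],1).tolist(),round(d["score"],2)) for d in bot.tip_of(t,p)])
np.save("o3.npy",o,allow_pickle=True);np.save("p3.npy",P,allow_pickle=True)
print(o["t"],o["eef_pos"],o["q"],o["gripper_width"],o["contact_force"],o["torque"])
w=cv2.imread("pics/l_wrist.png");t=cv2.imread("pics/l_top.png");s=cv2.imread("pics/l_side.png")
f=lambda i,x,y,w,h:cv2.resize(i[y:y+h,x:x+w],(400,300),interpolation=cv2.INTER_CUBIC)
cv2.imwrite("pics/c3.png",np.vstack([np.hstack([f(t,235,170,120,90),f(s,220,110,120,90)]),np.hstack([f(w,0,0,512,384),f(w,192,100,128,96)])]))
```

```text
wrist gauge_rod [([261.1, 196.6], 0.76)]
wrist rod_tip [([493.7, 34.7], 0.3)]
wrist rod_grip [([259.4, 256.6], 0.82)]
top gauge_rod [([311.4, 203.0], 0.68)]
top rod_tip [([247.1, 212.8], 0.59)]
top rod_grip [([318.1, 204.7], 0.52)]
side gauge_rod [([297.2, 127.5], 0.67)]
side rod_tip [([260.1, 162.4], 0.56)]
side rod_grip [([304.0, 121.8], 0.79), ([241.1, 259.8], 0.56)]
6.3 [ 0.4576 -0.2498  0.2671] [ 0.7563  0.221  -0.4361  1.8533  0.1048  1.0898  0.3849] 0.16597892389109067 [ 0.0973  0.6276 -1.029 ] [-0.0392 -0.0364 -0.025 ]
```

View pics/c3.png

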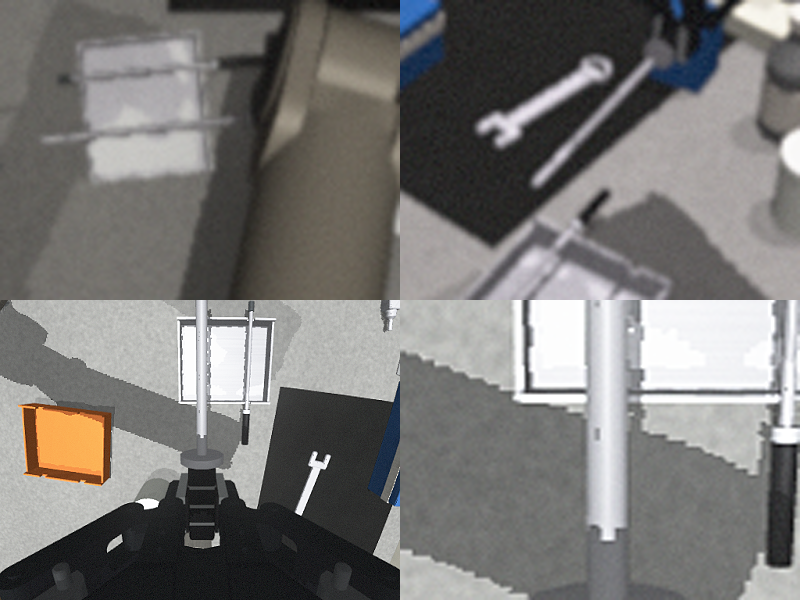

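The rod is held straight: in the wrist view the shank lies along column ~259, with the collar in front of the pads. Its tip is at top (248,212) and side (261,165). Next I'll look at the mouth from two wrist poses.

{"method": "jog_arm", "body": {"motion": [[0, 0, 0, 0, 0, -40, 5], [0, 0, 0, 50, 10, -63, 5], [0, 0, 0, 110, 30, -63, 5], [0, 0, 0, 165, 45, -63, 5], [0, 0, 0, 220, 60, -63, 5], [0, 0, 0, 270, 72, -63, 5], [0, 0, 0, 300, 80, -63, 5], [0, 0, 0, 313, 85, -63, 5], [0, 0, 0, 313, 85, -63, 5], [0, 0, 0, 313, 85, -63, 5]]}}

```text
t: 8.15
eef_pos: [0.51, 0.0684, 0.3301]
tool_rot: [0.0, 0.67, 0.742, -0.0]
contact_force: [-0.4, -1.0, -0.1]
gripper_width: 0.169
grasp_force: 79.5
```

Run:
```python
from h import *
o=np.load("o3.npy",allow_pickle=True).item();P=np.load("p3.npy",allow_pickle=True).item()
print("tip",tri([ray(P["top"],(247.9,212)),ray(P["side"],(261.1,165.5))]),o["eef_pos"]+.21*rot(o)[:,0]-.019*rot(o)[:,2])
o=bot.get_obs();p=bot.read_camera("wrist");save(p,"w4.png")
np.save("o4.npy",o,allow_pickle=True);np.save("p4.npy",p,allow_pickle=True)
print(o["t"],o["eef_pos"],o["q"])
for d in bot.tip_of("guide_tube",p)+bot.spot_in("guide_tube",p): print(d)
```

```text
tip (array([ 0.4337, -0.0463,  0.2811]), [0.9886218255777222, 0.9886218255777265]) [ 0.4358 -0.0409  0.2861]
8.15 [0.51   0.0684 0.3301] [ 0.3417  0.1878 -0.6786  1.7687  0.1253  1.2293 -0.269 ]
{'xy': [316.5, 110.1], 'score': 0.68}
{'xy': [257.6, 203.4], 'score': 0.75}
{'xy': [315.1, 81.3], 'score': 0.74}
```

View pics/w4.png

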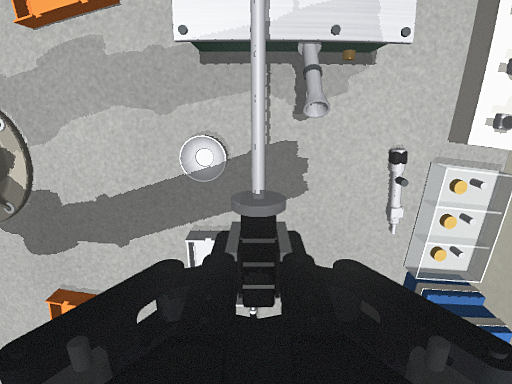

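The wrist view shows the flared mouth at (316,108), with the tube rising to the tank edge (lid edge row ~40) at (309,42). The rod passes to its left. Now the second view from the other side.

{"method": "jog_arm", "body": {"motion": [[0, 0, 0, 0, 30, 0, 5], [0, 0, 0, 0, 60, 0, 5], [0, 0, 0, 0, 90, 0, 5], [0, 0, 0, 0, 90, 0, 5], [0, 0, 0, 0, 90, 0, 5]]}}

```text
t: 8.93
eef_pos: [0.5989, 0.0791, 0.3301]
tool_rot: [-0.0, 0.67, 0.743, -0.0]
contact_force: [0.6, -0.1, -1.1]
gripper_width: 0.167
grasp_force: 79.5
```

Run:
```python
from h import *
o=bot.get_obs();p=bot.read_camera("wrist");save(p,"w5.png")
np.save("o5.npy",o,allow_pickle=True);np.save("p5.npy",p,allow_pickle=True)
print(o["t"],o["eef_pos"],o["q"])
d=bot.tip_of("guide_tube",p);print(d)
x,y=[int(v) for v in d[0]["xy"]] if d else (210,110)
w4=cv2.imread("pics/w4.png");w5=cv2.imread("pics/w5.png")
f=lambda i,x,y,w,h:cv2.resize(i[y:y+h,x:x+w],(400,300),interpolation=cv2.INTER_CUBIC)
g=lambda i,x,y,w,h:cv2.resize(i[y:y+h,x:x+w],(400,300),interpolation=cv2.INTER_CUBIC)
x0=min(max(x-60,0),392); print("w5 crop x0",x0,x-20,y-15)
cv2.imwrite("pics/c5.png",np.vstack([np.hstack([f(w4,276,30,120,90),f(w5,x0,30,120,90)]),np.hstack([f(w4,296,93,40,30),f(w5,x-20,y-15,40,30)])]))
```

```text
8.925 [0.5989 0.0791 0.3301] [ 0.2634  0.3563 -0.6557  1.5719  0.223   1.2905 -0.3206]
[{'xy': [230.5, 111.9], 'score': 0.6}]
w5 crop x0 170 210 96
```

View pics/c5.png

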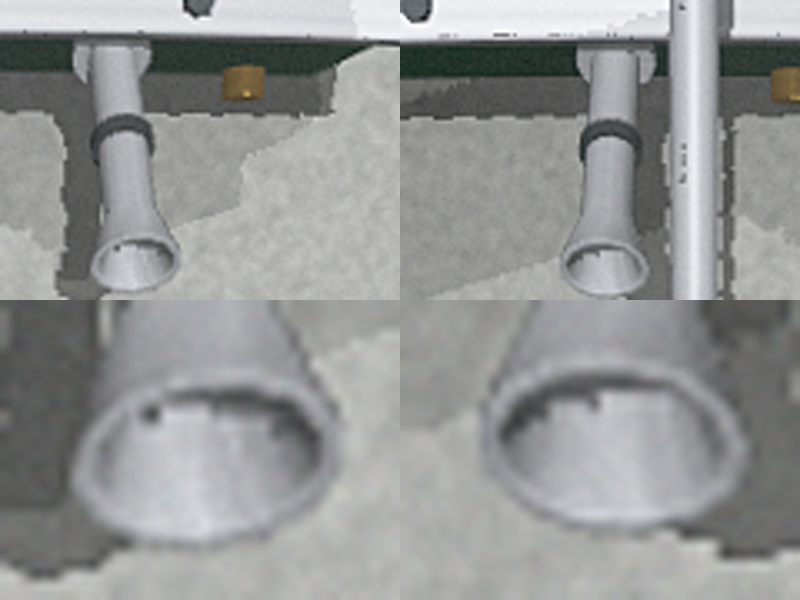

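The enlarged views give the rim centre at (315.9,108.0) in the first and (231.0,109.9) in the second, and the lid edge lies just above the tube. From these I'll triangulate the mouth and the tube axis.

Run:
```python
from h import *
L=lambda n:np.load(n,allow_pickle=True).item()
o4,p4,o5,p5=L("o4.npy"),L("p4.npy"),L("o5.npy"),L("p5.npy")
tr=lambda a,b:tri([ray(p4,a,o4),ray(p5,b,o5)])
m,e=tr((315.85,108.05),(230.95,109.9));print("mouth",m,e,"z165:",atz(p4,(315.85,108.05),.165,o4),atz(p5,(230.95,109.9),.165,o5))
b,e=tr((311.95,69.55),(232.95,71.05));print("band",b,e,(m-b)/np.linalg.norm(m-b))
def pl(p,o,a,c): n=np.cross(ray(p,a,o)[1],ray(p,c,o)[1]);return n/np.linalg.norm(n)
d=np.cross(pl(p4,o4,(315.85,108.05),(310.6,50.65)),pl(p5,o5,(230.95,109.9),(233.55,50.65)));d/=np.linalg.norm(d);print("axis planes",d)
for p,o,cols in ((p4,o4,list(range(180,245,8))+list(range(335,405,8))),(p5,o5,list(range(120,240,10)))):
    g=p["pixels"].mean(2);pts=[]
    for c in cols:
        s=g[25:60,c-1:c+2].mean(1);k=np.argmin(np.diff(s));r=25+k+.5
        pts.append(atz(p,(c,r),.12,o)[:2])
    pts=np.array(pts);f=np.polyfit(pts[:,0],pts[:,1],1);res=pts[:,1]-np.polyval(f,pts[:,0])
    k=abs(res)<.003;f=np.polyfit(pts[k,0],pts[k,1],1);print("edge",f,k.sum(),np.arctan(f[0]),np.polyval(f,.555),abs(res).max())
```

```text
mouth [0.5639 0.1419 0.162 ] [0.18675958594010264, 0.1867595859400953] z165: [0.5633 0.142  0.165 ] [0.5642 0.1417 0.165 ]
band [0.5596 0.1842 0.1293] [0.06285132128723274, 0.06285132128728836] [ 0.0801 -0.7893  0.6088]
axis planes [-0.0846  0.8153 -0.5728]
edge [0.1026 0.1609] 18 0.1022345898244994 0.21782528421187214 0.00047120645354559176
edge [0.1025 0.1604] 12 0.10214364691854158 0.2173227363650953 0.00044431569190922504
```

```bash
cat >> h.py <<'E'
M=np.array([.5638,.1418,.1645]);yw=.102;c4,s4=np.cos(np.radians(40)),np.sin(np.radians(40))
V=np.array([-np.sin(yw)*c4,np.cos(yw)*c4,-s4]);RT=frame([np.sin(yw)*s4,-np.cos(yw)*s4,-c4],V)
def tcp(depth,g=.030): # depth of collar above rim
    return M-V*(depth+g)+.019*RT[:,2]
E
python3 - <<'E'
from h import *
print(RT,tcp(.22),go(tcp(.22),RT),go(tcp(0),RT))
E
```

```text
[[-0.078   0.9948  0.0655]
 [ 0.7621  0.1018 -0.6394]
 [-0.6428  0.     -0.766 ]] [ 0.5845 -0.0609  0.3106] (array([ 0.0005, -0.6976,  0.0018]), array([-137.9,  -28.7,   19.9])) (array([ 0.0005, -0.6976,  0.0018]), array([ 30.7, -28.4, 161.2]))
```

{"method": "jog_arm", "body": {"motion": [[0, 0, 0, -50, 0, 0, 5], [0, 0, 0, -100, -10, 0, 5], [0, 0, 0, -138, -29, 0, 5], [0, -0.17, 0, -138, -29, 5, 5], [0, -0.34, 0, -138, -29, 10, 5], [0, -0.5, 0, -138, -29, 15, 5], [0, -0.65, 0.001, -138, -29, 20, 5], [0, -0.698, 0.002, -138, -29, 20, 5], [0, -0.698, 0.002, -138, -29, 20, 5], [0, -0.698, 0.002, -138, -29, 20, 5]]}}

```text
t: 10.28
eef_pos: [0.5851, -0.0622, 0.3112]
tool_rot: [0.254, 0.631, 0.697, -0.228]
contact_force: [0.2, -0.6, -0.5]
gripper_width: 0.17
grasp_force: 79.5
```

Run:
```python
from h import *
o=bot.get_obs();print(o["t"],o["eef_pos"],o["q"],o["gripper_width"],go(tcp(.22),RT,o))
P={}
for c in ("wrist","top","side"):
    p=bot.read_camera(c);save(p,"i_%s.png"%c);P[c]=p
    for t in ("gauge_rod","rod_tip","guide_tube"): print(c,t,[(np.round(d["xy"],1).tolist(),round(d["score"],2)) for d in bot.tip_of(t,p)])
np.save("p6.npy",P,allow_pickle=True)
def pr(p,X):
    T=np.linalg.inv(np.array(p["T"]));return cv2.projectPoints(np.array([X]),cv2.Rodrigues(T[:3,:3])[0],T[:3,3],np.array(p["camera_matrix"]),np.array(p["distortion"]))[0].ravel()
R0=rot(o);tip=o["eef_pos"]+.21*R0[:,0]-.019*R0[:,2]
for c in("top","side"): print(c,"expect mouth",pr(P[c],M),"tip",pr(P[c],tip))
w,t,s=[cv2.imread("pics/i_%s.png"%c) for c in("wrist","top","side")]
f=lambda i,x,y,w,h:cv2.resize(i[y:y+h,x:x+w],(400,300),interpolation=cv2.INTER_CUBIC)
cv2.imwrite("pics/c6.png",np.vstack([np.hstack([f(t,160,145,80,60),f(s,150,180,80,60)]),np.hstack([f(w,0,0,512,384),f(w,192,0,128,96)])]))
```

```text
10.275 [ 0.5851 -0.0622  0.3112] [ 0.0516  0.3711 -0.5258  1.7504  0.8324  1.448  -0.6446] 0.17044829767402322 (array([-0.0002, -0.0013, -0.0033]), array([ 1.4, -0.5, -0.5]))
wrist gauge_rod [([258.4, 195.0], 0.68)]
wrist rod_tip []
wrist guide_tube []
top gauge_rod []
top rod_tip []
top guide_tube [([370.8, 204.4], 0.69), ([194.8, 172.7], 0.56)]
side gauge_rod [([212.4, 137.3], 0.81)]
side rod_tip [([182.4, 196.9], 0.81), ([176.2, 216.0], 0.45)]
side guide_tube [([178.8, 214.3], 0.83)]
top expect mouth [191.4106 173.3839] tip [199.7803 170.7741]
side expect mouth [176.5244 213.7009] tip [182.9415 199.2048]
```

View pics/c6.png

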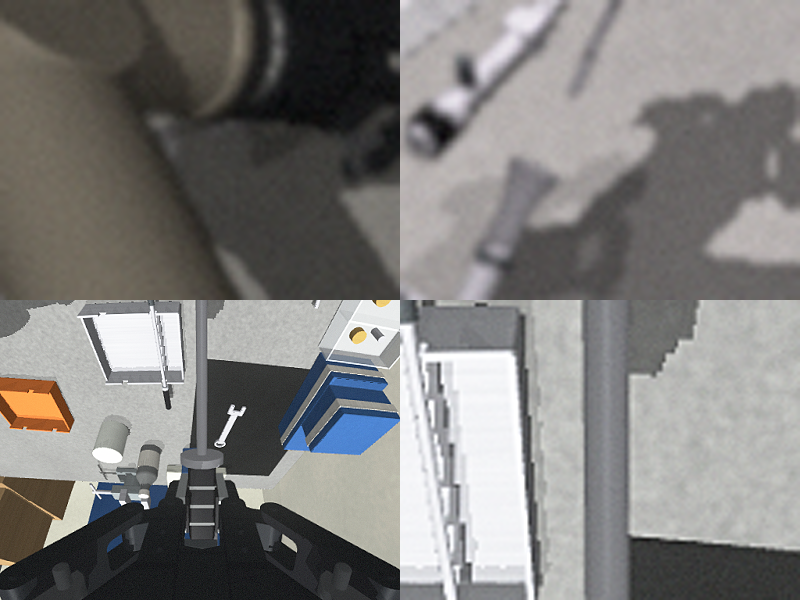

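The side view puts the tip at (184.5,198.7), about 1.6 px from where I expected it, and the mouth at (176.3,213.7) as predicted. I'll measure the shank's line in the tool frame from the wrist picture.

Run:
```python
from h import *
def fit(p,lo,hi,tag):
    g=cv2.GaussianBlur(p["pixels"],(1,5),0).astype(float);T=np.array(p["tool_from_camera"]);out=[]
    for r in range(lo,hi,4):
        s=g[r,235:285];d=np.linalg.norm(np.diff(s,axis=0),axis=1)
        def sub(a,b):
            k=a+np.argmax(d[a:b]);w=d[max(k-1,0):k+2];return 235+.5+k+((w*[-1,0,1]).sum()/w.sum())
        l,rr=sub(10,23),sub(24,38)
        u=cv2.undistortPoints(np.array([[[l,r]],[[rr,r]]],float),np.array(p["camera_matrix"]),np.array(p["distortion"]))[:,0]
        c=u.mean(0);z=.006/(u[1,0]-u[0,0])   # depth along cam z
        X=T[:3,:3]@np.array([c[0]*z,c[1]*z,z])+T[:3,3]
        dd=T[:3,:3]@np.array([c[0],c[1],1]);Y=T[:3,3]+dd*(-.019-T[2,3])/dd[2]
        out.append([r,rr-l,*X*1000,Y[0]*1000,Y[1]*1000])
    out=np.array(out);k=abs(out[:,1]-np.poly1d(np.polyfit(out[:,0],out[:,1],1))(out[:,0]))<.6;o=out[k]
    print(tag,len(o),"width rows",o[0,:2],o[-1,:2],"y=f(x)",np.polyfit(o[:,5],o[:,6],1),"z: slope",np.polyfit(o[:,2],o[:,4],1),"x range",o[:,5].min(),o[:,5].max())
fit(np.load("p6.npy",allow_pickle=True).item()["wrist"],2,185,"tilted")
fit(np.load("p4.npy",allow_pickle=True).item(),60,185,"p4");fit(np.load("p5.npy",allow_pickle=True).item(),60,185,"p5")
```

```text
tilted 23 width rows [10.     13.5505] [126.      16.0068] y=f(x) [ 0.0017 -0.0563] z: slope [  0.5217 -60.2074] x range 60.10563807994136 105.1772084405398
p4 8 width rows [92.     15.8211] [184.      11.3066] y=f(x) [ 0.0083 -0.1453] z: slope [-0.7255 25.2337] x range 34.84872410370206 74.1994105104304
p5 8 width rows [88.     15.9069] [164.      12.2005] y=f(x) [ 0.0261 -0.854 ] z: slope [-0.9206 39.3099] x range 43.92468858458972 75.78894644240627
```

{"method": "jog_arm", "body": {"motion": [[0, 0.015, 0, 15, -0.5, -0.5, 5], [0, 0.015, 0, 30, -0.5, -0.5, 5], [0, 0.015, 0, 42, -0.5, -0.5, 5], [0, 0.015, 0, 50, -0.5, -0.5, 5], [0, 0.015, 0, 58, -0.5, -0.5, 5], [0, 0.015, 0, 58, -0.5, -0.5, 5]]}}

```text
t: 11.62
eef_pos: [0.5798, -0.0157, 0.273]
tool_rot: [0.249, 0.631, 0.7, -0.224]
contact_force: [0.4, -0.7, -0.8]
gripper_width: 0.17
grasp_force: 79.5
```

```bash
cat > st.py <<'E'
from h import *
o=bot.get_obs();R0=rot(o)
print(o["t"],"F tool",R0.T@o["contact_force"],"M",R0.T@o["torque"],go(tcp(0),RT,o),o["gripper_width"])
p=bot.read_camera("side")
def pr(p,X):
    T=np.linalg.inv(np.array(p["T"]));return cv2.projectPoints(np.array([X]),cv2.Rodrigues(T[:3,:3])[0],T[:3,3],np.array(p["camera_matrix"]),np.array(p["distortion"]))[0].ravel()
og=o["eef_pos"]+.03*R0[:,0]-.019*R0[:,2]
print("exp origin",pr(p,og),"mouth",pr(p,M),"tip",pr(p,og+.18*R0[:,0]))
save(p,"s%d.png"%int(o["t"]*100))
for t in ("gauge_rod","rod_tip"): print(t,[(np.round(d["xy"],1).tolist(),round(d["score"],2)) for d in bot.tip_of(t,p)])
E
python3 st.py
```

```text
11.625 F tool [-0.0632  0.3681  1.1139] M [-0.0149  0.719  -0.0212] (array([ 0.0006, -0.0152,  0.0008]), array([161. ,   0.2,   2.8])) 0.17041948764834908
exp origin [202.7284 157.5931] mouth [176.5244 213.7009] tip [172.8605 220.1075]
gauge_rod [([202.8, 158.3], 0.5)]
rod_tip [([175.2, 217.5], 0.57), ([262.1, 143.1], 0.52), ([210.8, 145.7], 0.31)]
```

{"method": "jog_arm", "body": {"motion": [[0, 0, 0, 10, 0, 0.2, 5], [0, 0, 0, 20, 0, 0.4, 5], [0, 0, 0, 30, 0, 0.5, 5], [0, 0, 0, 40, 0, 0.7, 5], [0, 0, 0, 40, 0, 0.7, 5]]}}

```text
t: 12.4
eef_pos: [0.5766, 0.0152, 0.2468]
tool_rot: [0.249, 0.631, 0.7, -0.224]
contact_force: [0.6, -0.2, -1.3]
gripper_width: 0.168
grasp_force: 79.5
```

```bash
python3 st.py
```

```text
12.4 F tool [0.6081 0.6052 1.1933] M [-0.0309  0.7109  0.009 ] (array([ 0.0007, -0.0153,  0.0017]), array([120.4,   0.4,   2.1])) 0.16789992981672477
exp origin [196.128  171.8056] mouth [176.5244 213.7009] tip [166.3702 234.1634]
gauge_rod [([198.0, 171.3], 0.47)]
rod_tip [([306.4, 132.3], 0.61)]
```

Now 58 mm inside, and the force has not changed, so the entry is free. I'll go on.

{"method": "jog_arm", "body": {"motion": [[0, 0, 0, 10, 0, 0.2, 5], [0, 0, 0, 20, 0, 0.4, 5], [0, 0, 0, 30, 0, 0.5, 5], [0, 0, 0, 40, 0, 0.7, 5], [0, 0, 0, 50, 0, 0.9, 5], [0, 0, 0, 50, 0, 0.9, 5]]}}

```text
t: 13.3
eef_pos: [0.5727, 0.0531, 0.2147]
tool_rot: [0.249, 0.631, 0.7, -0.224]
contact_force: [-0.5, 0.2, -0.7]
gripper_width: 0.171
grasp_force: 79.5
```

```bash
python3 st.py
```

```text
13.3 F tool [ 0.5948 -0.4934  0.4081] M [-0.0065  0.7123  0.0116] (array([ 0.0006, -0.0153,  0.0014]), array([70.5,  0.3,  1.2])) 0.17070989501565298
exp origin [188.0043 189.1769] mouth [176.5244 213.7009] tip [158.2997 251.3117]
gauge_rod [([188.9, 185.7], 0.53), ([194.9, 179.3], 0.17)]
rod_tip []
```

{"method": "jog_arm", "body": {"motion": [[0, 0, 0, 10, 0, 0.2, 5], [0, 0, 0, 20, 0, 0.4, 5], [0, 0, 0, 30, 0, 0.5, 5], [0, 0, 0, 40, 0, 0.7, 5], [0, 0, 0, 50, 0, 0.9, 5], [0, 0, 0, 58, 0, 1.0, 5], [0, 0, 0, 60, 0, 1.0, 5], [0, 0, 0, 60, 0, 1.0, 5]]}}

```text
t: 14.45
eef_pos: [0.5683, 0.0979, 0.1767]
tool_rot: [0.249, 0.631, 0.699, -0.224]
contact_force: [0.1, -0.5, -1.2]
gripper_width: 0.171
grasp_force: 79.5
```

```bash
python3 st.py
```

```text
14.45 F tool [0.3518 0.0842 1.2181] M [-0.023   0.7122  0.0092] (array([ 0.0006, -0.0149, -0.0003]), array([11.7, -0. ,  0.1])) 0.17074926946808813
exp origin [178.3776 209.5425] mouth [176.5244 213.7009] tip [148.6753 271.3937]
gauge_rod [([179.2, 208.9], 0.63)]
rod_tip []
```

{"method": "jog_arm", "body": {"motion": [[0, 0, 0, 3, 0, 0, 5], [0, 0, 0, 5, 0, 0, 5], [0, 0, 0, 7, 0, 0, 5], [0, 0, 0, 8, 0, 0, 5], [0, 0, 0, 8, 0, 0, 5]]}}

```text
t: 15.22
eef_pos: [0.5677, 0.1042, 0.1716]
tool_rot: [0.249, 0.631, 0.699, -0.224]
contact_force: [0.1, -1.0, -0.4]
gripper_width: 0.169
grasp_force: 79.5
```

{"method": "jog_arm", "body": {"motion": [[0, 0, 0, 1, 0, 0, 5], [0, 0, 0, 1.5, 0, 0, 5], [0, 0, 0, 1.5, 0, 0, 5]]}}

```text
t: 15.6
eef_pos: [0.5676, 0.1053, 0.1707]
tool_rot: [0.249, 0.631, 0.699, -0.224]
contact_force: [0.3, -1.0, 0.2]
gripper_width: 0.171
grasp_force: 79.5
```

{"method": "jog_arm", "body": {"motion": [[0, 0, 0, 1, 0, 0, 5], [0, 0, 0, 1.5, 0, 0, 5], [0, 0, 0, 1.5, 0, 0, 5]]}}

```text
t: 15.98
eef_pos: [0.5674, 0.1064, 0.1697]
tool_rot: [0.249, 0.631, 0.699, -0.224]
contact_force: [-0.9, -0.2, -0.7]
gripper_width: 0.167
grasp_force: 79.5
```

{"method": "jog_arm", "body": {"motion": [[0, 0, 0, 0.7, 0, 0, 5], [0, 0, 0, 1.2, 0, 0, 5], [0, 0, 0, 1.2, 0, 0, 5]]}}

```text
t: 16.35
eef_pos: [0.5674, 0.1074, 0.169]
tool_rot: [0.249, 0.631, 0.699, -0.224]
contact_force: [-0.1, -0.3, -0.6]
gripper_width: 0.175
grasp_force: 79.5
```

{"method": "jog_arm", "body": {"motion": [[0, 0, 0, 0.7, 0, 0, 5], [0, 0, 0, 1.2, 0, 0, 5], [0, 0, 0, 1.2, 0, 0, 5]]}}

```text
t: 16.73
eef_pos: [0.5673, 0.1075, 0.1688]
tool_rot: [0.249, 0.632, 0.699, -0.225]
contact_force: [-1.9, -2.0, 4.9]
gripper_width: 0.17
grasp_force: 79.8
```

The collar has met the rim: the push-back along the axis is about 4.5 N. I'll press a little more and hold.

{"method": "jog_arm", "body": {"motion": [[0, 0, 0, 0.6, 0, 0, 5], [0, 0, 0, 0.6, 0, 0, 5], [0, 0, 0, 0.6, 0, 0, 5]]}}

```text
t: 17.1
eef_pos: [0.5674, 0.1075, 0.1689]
tool_rot: [0.25, 0.632, 0.699, -0.225]
contact_force: [-1.0, -4.2, 6.7]
gripper_width: 0.169
grasp_force: 80.0
```

```bash
python3 st.py
python3 - <<'E'
import cv2,glob,numpy as np
s=sorted(glob.glob("pics/s*.png"),key=lambda n:int(''.join(c for c in n if c.isdigit()) or 0))[-1]
cv2.imwrite("pics/c7.png",cv2.resize(cv2.imread(s)[150:270,120:280],(800,600),interpolation=cv2.INTER_CUBIC))
E
```

```text
17.1 F tool [-7.3926 -1.4064 -2.6617] M [ 0.396  -0.8663 -0.0179] (array([ 0.0001, -0.0125, -0.0017]), array([-0.8, -0. ,  0.2])) 0.1686634297311546
exp origin [176.2993 213.8562] mouth [176.5244 213.7009] tip [146.6303 275.6199]
gauge_rod [([178.6, 215.5], 0.46)]
rod_tip []
```

View pics/c7.png

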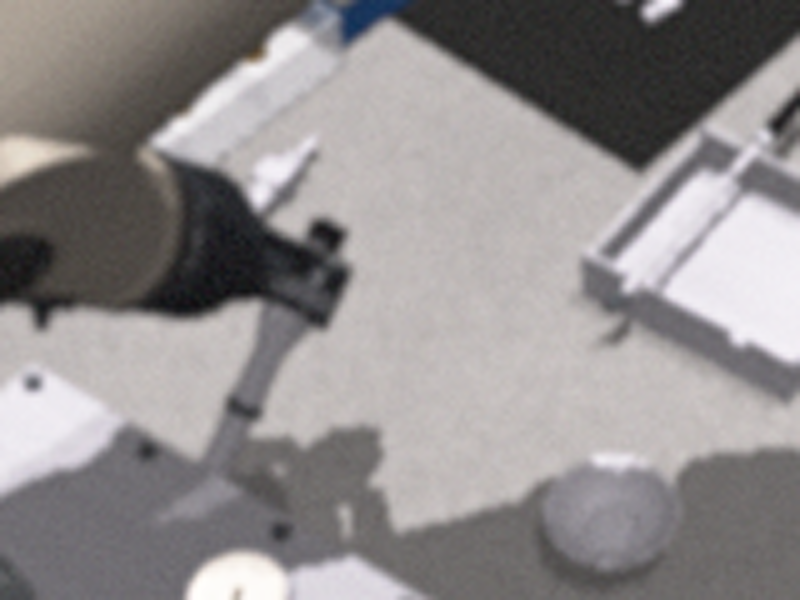

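The rod is seated: the gripper is at the mouth (crop (300,300)), the origin is within 1 mm of the mouth, and the axial force is 7.4 N. I'll press slightly, hold, then draw it out along the axis.

{"method": "jog_arm", "body": {"motion": [[0, 0, 0, 0.8, 0, 0, 5], [0, 0, 0, 0.8, 0, 0, 5], [0, 0, 0, 0.8, 0, 0, 5], [0, 0, 0, 0.8, 0, 0, 5]]}}

```text
t: 17.75
eef_pos: [0.5673, 0.1075, 0.1689]
tool_rot: [0.25, 0.632, 0.698, -0.225]
contact_force: [-1.3, -5.3, 10.3]
gripper_width: 0.172
grasp_force: 80.2
```

{"method": "jog_arm", "body": {"motion": [[0, 0, 0, -5, 0, -0.1, 5], [0, 0, 0, -12, 0, -0.2, 5], [0, 0, 0, -22, 0, -0.3, 5], [0, 0, 0, -34, 0, -0.5, 5], [0, 0, 0, -46, 0, -0.6, 5], [0, 0, 0, -58, 0, -0.8, 5], [0, 0, 0, -70, 0, -1.0, 5], [0, 0, 0, -80, 0, -1.2, 5], [0, 0, 0, -80, 0, -1.2, 5]]}}

```text
t: 18.88
eef_pos: [0.5736, 0.0476, 0.2194]
tool_rot: [0.249, 0.632, 0.699, -0.224]
contact_force: [-0.0, -0.6, -1.5]
gripper_width: 0.173
grasp_force: 79.6
```

```bash
python3 st.py
```

```text
18.875 F tool [ 0.5036 -0.1064  1.541 ] M [0.0244 0.6956 0.0192] (array([ 0.0007, -0.015 , -0.0019]), array([77.8, -0.3,  1.4])) 0.17259211053274318
exp origin [189.0553 186.5693] mouth [176.5244 213.7009] tip [159.1869 248.6258]
gauge_rod [([187.8, 187.4], 0.55)]
rod_tip [([271.8, 180.7], 0.27), ([190.0, 184.6], 0.22), ([145.5, 307.4], 0.16)]
```

{"method": "jog_arm", "body": {"motion": [[0, 0, 0, -12, 0, -0.2, 5], [0, 0, 0, -27, 0, -0.5, 5], [0, 0, 0, -43, 0, -0.7, 5], [0, 0, 0, -60, 0, -1.0, 5], [0, 0, 0, -78, 0, -1.2, 5], [0, 0, 0, -96, 0, -1.5, 5], [0, 0, 0, -114, 0, -1.8, 5], [0, 0, 0, -132, 0, -2.0, 5], [0, 0, 0, -150, 0, -2.3, 5], [0, 0, 0, -150, 0, -2.3, 5]]}}

```text
t: 20.27
eef_pos: [0.5852, -0.0674, 0.3164]
tool_rot: [0.249, 0.632, 0.698, -0.224]
contact_force: [0.1, -0.0, -0.3]
gripper_width: 0.165
grasp_force: 79.6
```

```bash
python3 st.py
python3 - <<'E'
from h import *
# final pose: tip over tray centre, level, z .30 ; tray centre approx
C=np.array([.484,-.142]);u=np.array([-.102,.995])
g=C-u*.205
print(go([g[0],g[1],.28],frame([0,0,-1],[u[0],u[1],0])))
E
```

```text
20.275 F tool [0.1483 0.1377 0.2222] M [-0.019   0.7271  0.0182] (array([ 0.0005, -0.0146, -0.0033]), array([228.7,  -0.8,   3.5])) 0.1654896800044764
exp origin [213.853 133.744] mouth [176.5244 213.7009] tip [183.6713 196.4721]
gauge_rod [([214.5, 132.8], 0.7)]
rod_tip [([183.8, 194.5], 0.79)]
(array([0.0003, 0.6825, 0.0008]), array([-188.3, -108.4,  197.9]))
```

{"method": "jog_arm", "body": {"motion": [[0, 0.1, 0, -28, -16, 28, 5], [0, 0.24, 0, -60, -35, 62, 5], [0, 0.38, 0, -92, -53, 97, 5], [0, 0.5, 0, -124, -71, 130, 5], [0, 0.6, 0, -152, -87, 160, 5], [0, 0.66, 0, -174, -100, 183, 5], [0, 0.682, 0.001, -188, -108, 198, 5], [0, 0.682, 0.001, -188, -108, 198, 5], [0, 0.682, 0.001, -188, -108, 198, 5], [0, 0.682, 0.001, -188, -108, 198, 5]]}}

```text
t: 21.68
eef_pos: [0.5062, -0.3442, 0.2805]
tool_rot: [0.001, 0.669, 0.743, 0.0]
contact_force: [-0.4, 0.9, -0.4]
gripper_width: 0.166
grasp_force: 79.5
```

Run:
```python
from h import *
o=bot.get_obs();R0=rot(o);P={}
print(o["t"],o["eef_pos"],R0[:,0],o["joint_vel"],o["grasp_force"])
for c in ("wrist","top","side"):
    p=bot.read_camera(c);save(p,"f_%s.png"%c);P[c]=p
    for t in ("gauge_rod","rod_tip","drip_tray"): print(c,t,[(np.round(d["xy"],1).tolist(),round(d["score"],2)) for d in bot.tip_of(t,p)])
print("nominal tip",o["eef_pos"]+.21*R0[:,0]-.019*R0[:,2])
w,t,s=[cv2.imread("pics/f_%s.png"%c) for c in("wrist","top","side")]
f=lambda i,x,y,w,h:cv2.resize(i[y:y+h,x:x+w],(400,300),interpolation=cv2.INTER_CUBIC)
cv2.imwrite("pics/c8.png",np.vstack([np.hstack([f(t,235,170,120,90),f(s,240,90,120,90)]),np.hstack([f(w,0,0,512,384),f(s,0,0,512,384)])]))
np.save("p8.npy",P,allow_pickle=True)
```

```text
21.675 [ 0.5062 -0.3442  0.2805] [-0.1044  0.9945 -0.0008] [ 0.0022 -0.0016  0.0064 -0.0021  0.0023 -0.0013  0.0029] 79.48486089706421
wrist gauge_rod [([255.9, 197.8], 0.58)]
wrist rod_tip []
wrist drip_tray [([61.7, 112.0], 0.87)]
top gauge_rod [([344.6, 185.4], 0.73)]
top rod_tip [([279.2, 194.6], 0.66), ([251.3, 125.2], 0.61), ([194.9, 174.6], 0.36)]
top drip_tray [([152.8, 285.1], 0.98), ([279.4, 200.5], 0.94), ([321.8, 277.6], 0.81)]
side gauge_rod [([304.6, 98.9], 0.58), ([270.2, 178.2], 0.55)]
side rod_tip [([267.0, 131.3], 0.76)]
side drip_tray [([376.0, 215.1], 0.96), ([243.0, 381.1], 0.94), ([304.7, 131.0], 0.74), ([267.1, 207.3], 0.68)]
nominal tip [ 0.4842 -0.1354  0.2993]
```

View pics/c8.png

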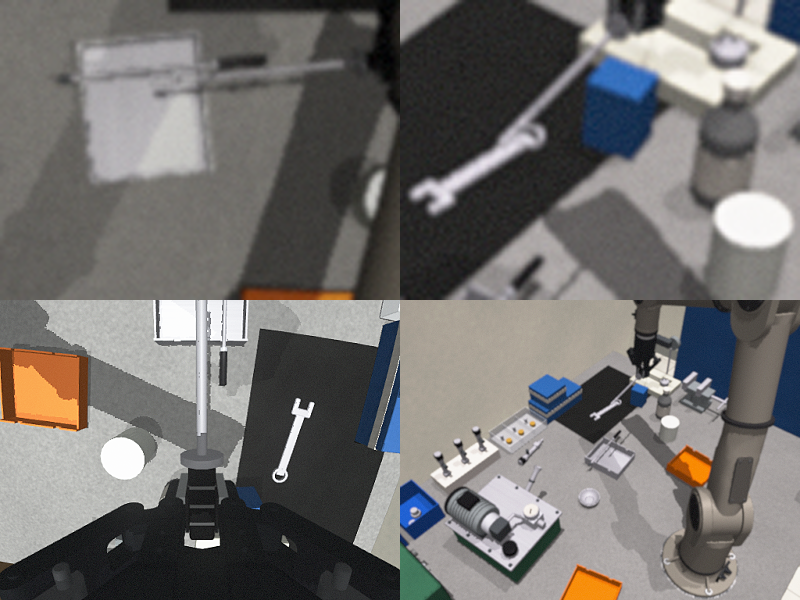

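The rod is still held in front of the pads. Its tip is at top (281,198) and side (~268,131), over the steel tray. I'll check height, level and margin before handing in.

Run:
```python
from h import *
P=np.load("p8.npy",allow_pickle=True).item()
for a,b in (((281.5,198),(268.5,131.3)),((279.2,194.6),(267,131.3))):
    X,e=tri([ray(P["top"],a),ray(P["side"],b)]);print(X,e,"pitch deg",np.degrees(np.arcsin((X[2]-.2995)/.21)))
C,e=tri([ray(P["top"],(344.6,185.4)),ray(P["side"],(304.6,98.9))]);print("collar",C,e)
d=X[:2]-[.484,-.142];u=np.array([-.102,.995]);print("tip in tray",d@u,d@[.995,.102])
```

```text
[ 0.4777 -0.1392  0.3071] [7.296916350337914, 7.296916350337991] pitch deg 2.0713963951922243
[ 0.4843 -0.135   0.3065] [3.396300915413722, 3.3963009154138217] pitch deg 1.9174209861262603
collar [ 0.5097 -0.3297  0.2853] [1.346008334777593, 1.346008334777653]
tip in tray 0.006971021685489575 0.000996382628604674
```

```bash
python3 -c "
from station import bot
print(bot.hand_in())"
```

```text
the job is handed in; nothing more can be done
None
```

The job is handed in, with no verdict shown: the collar was pressed on the tube mouth at about 10 N, the rod was drawn right out, and it is now held level to within about 2° at 0.3 m, with its tip over the middle of the drip tray.

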